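# Unfold the crank and clamp the glued panel

### The job

Clamp the freshly glued panel in the green bench press: swing the red folding crank handle fully up, then wind the crank clockwise (seen from above) until the pad grips the panel firmly, at about 65 N, and let go. Leave the handle standing up. Go by feel at the end, never squeezing the panel beyond 120 N, and leave the panel and the other things on the bench where they are.

Things in the scene. Friction and masses are not known exactly. Their poses are not given: they have to be found in the camera images.
- crank_axis (a point): On the vertical axis of the crank of the green C-frame press (bolted down), level with the handle's pivot, 200 mm above the bench; z up, x level towards the press's column. The press's head (top at 155 mm) lies below the crank; nothing rises above the folded handle. Turning the free crank takes about 7 N at the handle (friction 0.5 N m: it stays where it is left).
- handle_pivot (a point): Pivot of the folding handle, at the outer end of the dark steel crank arm (14 mm wide, top 16 mm below the pivot), 75 mm from the crank axis and level with crank_axis. It goes round with the crank: crank_axis to handle_pivot is the arm's direction. Clockwise from above lowers the pad, 30 mm per turn.
- handle_grip (a point): On the axis of the red handle's sleeve (20 mm diameter, 52 mm long, spins freely on its core), 42 mm from handle_pivot, 22 mm from the free end. Folded, the handle lies level, pointing from the pivot in towards the crank axis, 6 mm clear above the arm; unfolded it stands straight up on the pivot. Both sides of the folded handle are free for fingers.
- handle (a joint): Angle of the folding handle: 0 folded flat over the arm (starts 0 to 0.15), 1.571 upright against its stop. Hinge line level and square to the arm. Stiff (0.15 N m, about 4 N at handle_grip), stays at any angle; can be pinched by the sides and swung up in an arc round the pivot, slipping somewhat in the fingers as it turns.
- ram: Steel ram under the press's head with an orange pad (56 mm across, sprung, 40 N per mm) below. Origin on the crank axis, 16 to 25 mm above the pad's underside: the pad's threaded foot is set differently each time, unmeasured, so feel for the touch, 7 to 22 mm (0.24 to 0.74 turn) down. From then the push felt at the handle grows 0.64 N per 10 N of clamping; held still it reads less than moving.
- panel: Glued two-layer wooden panel, 130 x 240 x 34 mm, lying loose on the base of the press (18 mm above the bench) under the pad; origin at the centre of its underside, y along its length.
- pencil: Flat red carpenter's pencil, 120 x 12 x 8 mm, lying on the panel; origin at the centre of its underside. Bystander.
- glue: White glue bottle with orange cap, 54 mm across, 125 mm tall, beside the press; origin at the centre of its underside. Bystander.
- tape: Yellow tape measure, 65 x 40 x 60 mm, on the bench beside the press; origin at the centre of its underside. Bystander.
- flask: Steel vacuum flask, 72 mm across, 250 mm tall; origin at the centre of its underside. Bystander.
- mallet: Hammer lying on the bench. Bystander.
- jar: Glass screw jar with red lid, 72 mm across, 90 mm tall; origin at the centre of its underside. Bystander.
- brush: Brush lying on the bench. Bystander.

How it is judged:
By the outcome, as a careful person would: the job done as asked, in the order asked, and still so for the second after the job is handed in, with the robot touching nothing.
It also fails if it takes over 72 s, if anything falls off the work surface, if the arm or the gripper's body presses on something with over 40 N, if the wrist force passes 120 N, or if a joint passes its speed limit or range.

### The arm

A 6-joint arm with a two-finger parallel gripper is mounted at the origin on the work surface. World frame = base frame: x ahead of the robot, y to its left, z up, the work surface at z = 0. Lengths are in m, angles in rad, forces in N, time in s.
With the tool pointing down it reaches from about 0.375 to 0.9 m from the base axis. Payload 3.1 kg.
Tool frame: the origin (TCP) lies midway between the tips of the shut fingers; the grasp point (between the pads) lies manip.grip_depth behind it (manip.grip_depth is the distance from the TCP to the grasp point, in m); z points along the fingers, y is the direction in which the jaws open and shut (so a half turn about z gives the same grasp; the last joint's range is limited). The gripper opens to 85 mm and grips with 20 to 120 N. Pads are 22 mm wide; open, the fingers measure 114 mm over their backs; the gripper's body (76 mm by 85 mm) begins 54 mm behind the grasp point. The pads swing forward as they close: fully open they stand 13 mm farther back than shut.
Start: joints at [-1.502, 0.527, 1.433, -0, 1.181, -0.178], TCP at [0.153, -0.606, 0.231] pointing down, gripper open.
Joint ranges: [-3.08, 3.08], [-0.75, 2.2], [0.22, 2.44], [-1.43, 4.57], [0, 2.65], [-2.85, 2.85]. Speed limits (rad/s): [2.79, 2.79, 3.14, 3.14, 3.14, 3.14].

### API

Orientations are given as a unit quaternion [x, y, z, w].
In Python, from station import manip, vision gives the robot as it stands.
- The arm moves only by the shell command python3 -m crank 'ROWS' [FORCE]. ROWS is JSON, a list of rows, each an object with "grip": the closure, from 0 (fully open) to 1 (shut); "offset": the shift along the tool's x, y, z in mm, a list of three; "angular": the turn, a rotation vector about the tool's x, y, z in degrees, a list of three. A call has 1 to 10 rows; each row is the pose to reach, as a shift and turn from the pose commanded when the call began, along the tool's axes at that moment; what a row does not reach only later rows make up. A row lasts 1/10 s, in which the tool goes at most 50 mm and 8.59 degrees, less where a joint would pass 70% of its speed; a pose out of reach is approached as far as the arm can. A call with a gripper value outside its range is refused whole. The fingers move at their own pace and stop on an object; FORCE is the grip in N (left out, the last holds). Time passes only in rows, so rows that repeat a pose let the fingers close. It gives the time, the measured TCP pose, the force and the opening at its end, in the units of the state.
- manip.sense(): the state, without advancing time (a new reading comes with each control period).
- vision.snapshot(name): name is "side" or "top" or "wrist"; returns a dict with "pixels" (480x640x3 uint8, red, green, blue), "intrinsics" (3x3 intrinsics, pixels), "R" (3x3) and "t" (3): a world point X has camera coordinates R X + t. Camera axes: x right, y down, z forward; pixel columns grow to the right and rows downward; lengths in m; the calibration is good to about 2 mm. The wrist camera is an equidistant fisheye: a pixel r from the principal point sees the ray r / f radians off the axis. A picture is of the moment at which its call begins. There is no depth.
- manip.sign_off(): hands the job in, once; it reports no verdict.
The state is a dict: "t": time; "q": joint angles; "qd": joint speeds; "tau": joint torques, N m; "tcp_pos": TCP position; "tool_rot": TCP orientation; "force": force on the tool from outside, world axes, zero at the start; "ft_torque": the same for the moment, N m; "finger_gap": opening from 0.0 (shut) to 1.0 (fully open).
Only numpy, scipy, OpenCV 4.12 (cv2) and the standard library are available. Lean on these libraries where they do the work, as an engineer would, in place of code of your own. Each camera call takes 0.05 s, during which the arm holds its last target.

## Working session

There is one attempt and no reset: what is moved stays moved. The work goes in short steps, Python scripts to look and compute and a shell command to move; the robot and the scene stay as the last step left them, time stands still between calls to the robot, and variables do not carry over. Pictures are saved under pics/ and viewed, and the job is handed in when it is done.

```bash
ls; mkdir -p pics; cat > h.py <<'E'
import numpy as np,cv2
from station import manip,vision
def snap(n,f):
    s=vision.snapshot(n);cv2.imwrite('pics/'+f+'.png',cv2.cvtColor(s['pixels'],cv2.COLOR_RGB2BGR));np.savez('pics/'+f+'.npz',**s);return s
E
python3 - <<'E'
from h import *
for n in ['side','top','wrist']:
    s=snap(n,n+'0');print(n,s['intrinsics'],s['R'],s['t'])
print(manip.sense(),manip.grip_depth)
E
```

```text
pics
side [[619.54738387   0.         309.69021766]
 [  0.         619.54738387 238.76754125]
 [  0.           0.           1.        ]] [[-0.83141525 -0.55563801  0.00388464]
 [-0.38515395  0.57124833 -0.72479775]
 [ 0.40050609 -0.60410409 -0.68895074]] [0.4728819  0.33155563 1.58080827]
top [[497.52366887   0.         318.03523404]
 [  0.         497.52366887 239.02744348]
 [  0.           0.           1.        ]] [[-0.00248321 -0.99999477  0.00207345]
 [-0.98102561  0.00203413 -0.1938675 ]
 [ 0.19386227 -0.00251552 -0.98102553]] [-0.02551902  0.59858079  1.31894028]
wrist [[371.64829954   0.         322.88424062]
 [  0.         371.64829954 242.49460561]
 [  0.           0.           1.        ]] [[ 0.24575233 -0.96933121 -0.0016743 ]
 [-0.93319544 -0.23705744  0.27009265]
 [-0.26220614 -0.06481345 -0.96283288]] [-0.62362343 -0.03643364  0.37820728]
{'t': 0.15, 'q': array([-1.50252557e+00,  5.28267710e-01,  1.43360236e+00, -1.08768301e-06,
        1.18135165e+00, -1.78508710e-01]), 'qd': array([-0.00030365, -0.00305359, -0.00322492, -0.00114449, -0.00098643,
       -0.00076061]), 'tau': array([ 1.06054158e-03, -4.42741263e+01, -1.78275526e+01, -1.57075774e-04,
        5.58372441e-03,  2.04686145e-06]), 'tcp_pos': array([ 0.15266262, -0.60552124,  0.23055091]), 'tool_rot': array([ 9.92396786e-01,  1.23077035e-01,  4.43714079e-05, -8.13325510e-04]), 'force': array([ 0.41498621,  0.28427428, -0.04811871]), 'ft_torque': array([-0.02941286,  0.01132979, -0.00388286]), 'finger_gap': 0.9984120731240862} 0.0187
```

View pics/side0.png

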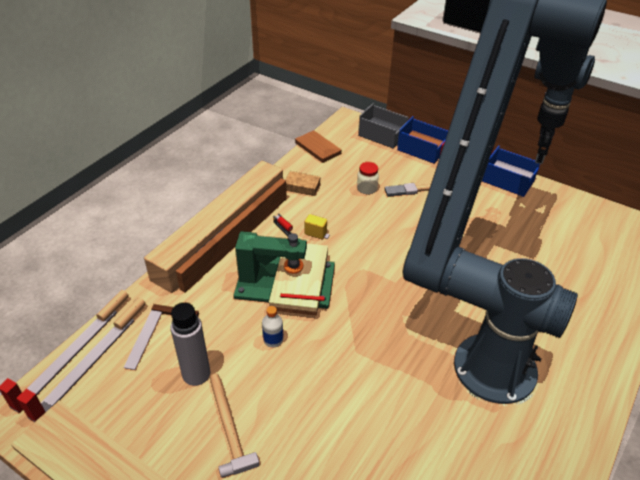

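View pics/top0.png

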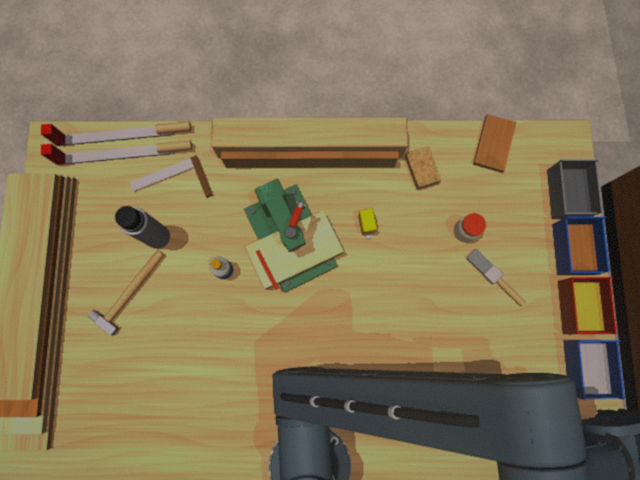

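View pics/wrist0.png

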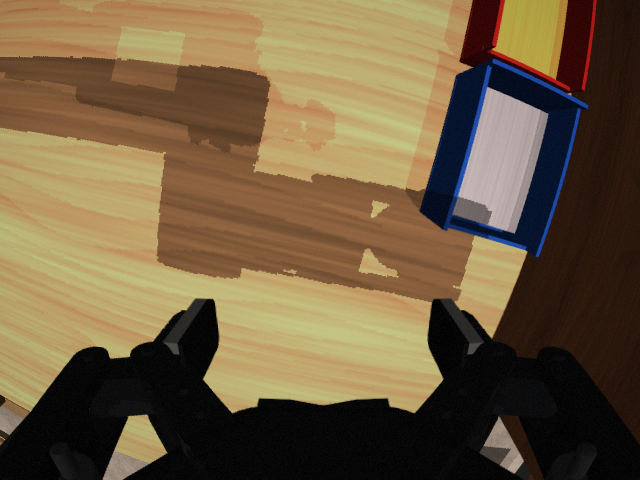

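The top view shows the press near (290,225), its red handle at about (295,217). The side view shows the handle at (284,223). I'll zoom in on both.

```bash
python3 - <<'E'
from h import *
a=cv2.imread('pics/top0.png')[165:305,220:390];b=cv2.imread('pics/side0.png')[205:325,225:345]
cv2.imwrite('pics/tz.png',cv2.resize(a,None,fx=4,fy=4,interpolation=cv2.INTER_CUBIC))
cv2.imwrite('pics/sz.png',cv2.resize(b,None,fx=5,fy=5,interpolation=cv2.INTER_CUBIC))
E
```

```text
(no output)
```

View pics/tz.png

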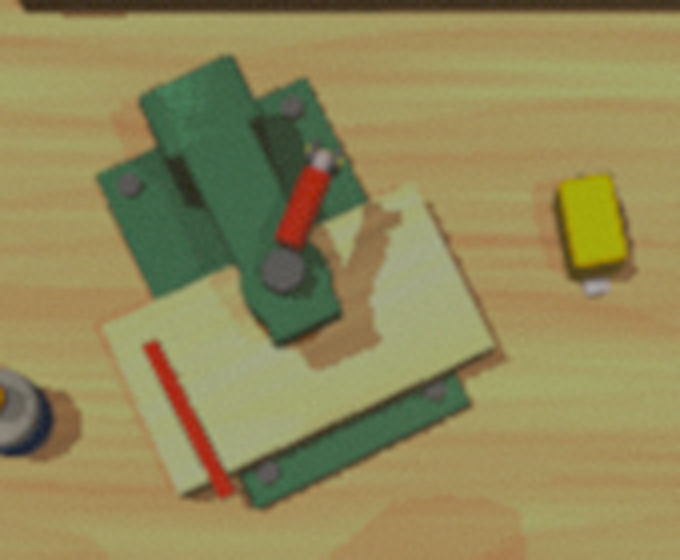

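View pics/sz.png

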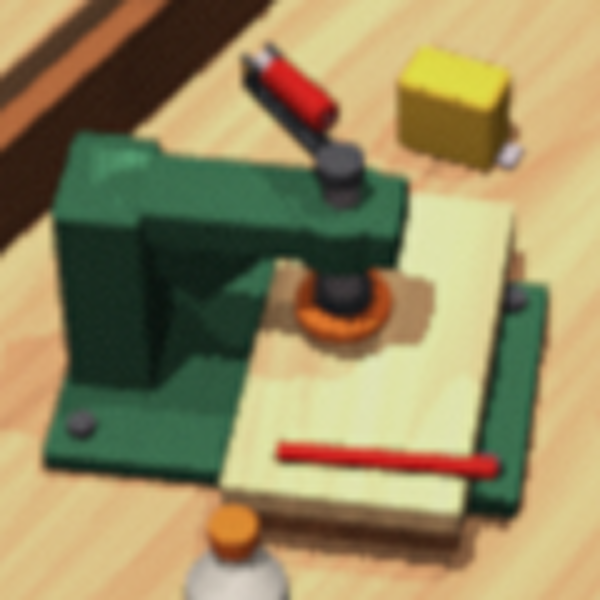

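```bash
cat >> h.py <<'E'
def ray(s,u,v):
    K=s['intrinsics'];d=s['R'].T@(np.linalg.inv(K)@[u,v,1]);c=-s['R'].T@s['t'];return c,d
def onz(s,u,v,z):
    c,d=ray(s,u,v);return c+d*(z-c[2])/d[2]
def tri(s1,p1,s2,p2):
    A=[];b=[]
    for s,p in((s1,p1),(s2,p2)):
        P=s['intrinsics']@np.c_[s['R'],s['t']]
        A+=[p[0]*P[2]-P[0],p[1]*P[2]-P[1]]
    A=np.array(A);x,r,_,_=np.linalg.lstsq(A[:,:3],-A[:,3],rcond=None)
    return x
def proj(s,X):
    p=s['intrinsics']@(s['R']@np.asarray(X)+s['t']);return p[:2]/p[2]
def red(s,box):
    x0,y0,x1,y1=box;h=cv2.cvtColor(s['pixels'],cv2.COLOR_RGB2HSV)
    m=(((h[...,0]<6)|(h[...,0]>174))&(h[...,1]>170)&(h[...,2]>90)).astype(np.uint8)
    k=np.zeros_like(m);k[y0:y1,x0:x1]=m[y0:y1,x0:x1]
    ys,xs=np.nonzero(k);P=np.c_[xs,ys].astype(float);c=P.mean(0);u,sv,vt=np.linalg.svd(P-c,full_matrices=False)
    a=(P-c)@vt[0];w=(P-c)@vt[1];return c,vt[0],a.min(),a.max(),w.min(),w.max(),len(P)
E
python3 - <<'E'
from h import *
T=dict(np.load('pics/top0.npz'));S=dict(np.load('pics/side0.npz'))
rt=red(T,(280,195,312,232));rs=red(S,(265,205,300,235));print(rt);print(rs)
print('sleeve c',tri(T,rt[0],S,rs[0]))
for n,a,b in(('pivot',(300.5,204.5),(277.5,217)),('hub',(290.75,232),(293,236.5)),('free',(292.8,226),(290.5,227.5))):
    X=tri(T,a,S,b);print(n,X,proj(T,X)-a,proj(S,X)-b)
print(onz(T,*rt[0],.2),onz(S,*rs[0],.2))
for n,p,z in(('glue',(216,264),.125),('tape',(368,214),.06)):print(n,onz(T,*p,z))
E
```

```text
(array([295.09174312, 216.4587156 ]), array([-0.38259819,  0.92391484]), np.float64(-9.851741491971353), np.float64(9.456912894162702), np.float64(-2.966849819180472), np.float64(3.435392760200407), 109)
(array([284.20430108, 223.10752688]), array([0.77015053, 0.63786218]), np.float64(-7.530570164794994), np.float64(7.716572519497033), np.float64(-3.141806855677034), np.float64(3.2603945158384806), 93)
sleeve c [0.62940103 0.03155535 0.20549686]
pivot [0.66126717 0.01840387 0.20199314] [-0.44916403 -1.03089192] [0.63600835 0.19771761]
hub [0.59364768 0.04284906 0.18374088] [-0.28077317 -0.64655727] [0.41011829 0.1153723 ]
free [0.6048442  0.03702453 0.20619638] [-0.41790674 -0.95941998] [0.60108807 0.17257653]
[0.62824118 0.03072406 0.2       ] [0.63482939 0.02699713 0.2       ]
glue [0.5196203  0.23933401 0.125     ]
tape [ 0.66924279 -0.16667476  0.06      ]
```

```bash
cat >> h.py <<'E'
from scipy.spatial.transform import Rotation as Ro
def tool(): 
    s=manip.sense();return s,Ro.from_quat(s['tool_rot']).as_matrix()
def delta(X):
    s,R=tool();return np.round(R.T@(np.asarray(X)-s['tcp_pos'])*1000,1)
E
python3 - <<'E'
from h import *
W=dict(np.load('pics/wrist0.npz'));s,R=tool();c=-W['R'].T@W['t'];print('cam in tool',R.T@(c-s['tcp_pos']),R.T@W['R'].T)
print(delta([.622,.033,.33]))
E
```

```text
cam in tool [ 0.06793985 -0.00055122 -0.14237554] [[ 1.51596852e-03 -9.62754537e-01 -2.70372711e-01]
 [ 9.99998848e-01  1.47880602e-03  3.41157099e-04]
 [ 7.13782472e-05 -2.70372917e-01  9.62755670e-01]]
[ 611.1 -504.7  -98.5]
```

```bash
python3 -m crank '[{"grip":0,"offset":[30,-25,-40],"angular":[0,0,0]},{"grip":0,"offset":[60,-50,-70],"angular":[0,0,0]},{"grip":0,"offset":[95,-78,-98],"angular":[0,0,0]},{"grip":0,"offset":[132,-109,-98],"angular":[0,0,0]},{"grip":0,"offset":[169,-140,-98],"angular":[0,0,0]},{"grip":0,"offset":[206,-170,-98],"angular":[0,0,0]},{"grip":0,"offset":[243,-200,-98],"angular":[0,0,0]},{"grip":0,"offset":[280,-230,-98],"angular":[0,0,0]},{"grip":0,"offset":[315,-260,-98],"angular":[0,0,0]},{"grip":0,"offset":[345,-285,-98],"angular":[0,0,0]}]' 
python3 - <<'E'
from h import *
print(delta([.622,.033,.33]))
E
```

```text
t: 1.15
tcp_pos: [0.4184, -0.243, 0.3292]
tool_rot: [0.992, 0.123, -0.0, -0.0]
force: [0.5, 0.2, -0.6]
finger_gap: 1.0
[ 265.1 -217.7   -0.6]
```

```bash
python3 -m crank '[{"grip":0,"offset":[30,-25,0],"angular":[0,0,4]},{"grip":0,"offset":[62,-51,0],"angular":[0,0,8]},{"grip":0,"offset":[95,-78,0],"angular":[0,0,12]},{"grip":0,"offset":[130,-106,0],"angular":[0,0,16]},{"grip":0,"offset":[165,-135,0],"angular":[0,0,21]},{"grip":0,"offset":[200,-163,0],"angular":[0,0,26]},{"grip":0,"offset":[228,-188,0],"angular":[0,0,30]},{"grip":0,"offset":[248,-205,0],"angular":[0,0,34]},{"grip":0,"offset":[259,-213,0],"angular":[0,0,36.6]},{"grip":0,"offset":[260,-214,0],"angular":[0,0,36.6]}]' 
python3 - <<'E'
from h import *
snap('wrist','w1');snap('top','t1');snap('side','s1')
s,R=tool();print(s['q'],s['tcp_pos'],R)
E
```

```text
t: 2.15
tcp_pos: [0.618, 0.0273, 0.3286]
tool_rot: [0.981, -0.193, -0.0, -0.0]
force: [-0.9, -0.6, 0.1]
finger_gap: 0.998
[-1.39744423e-01  4.26865986e-01  1.32778677e+00 -4.60811047e-04
  1.38813183e+00  1.82256692e+00] [0.6168504  0.02519    0.32894922] [[ 9.24363400e-01 -3.81511152e-01 -1.24340811e-03]
 [-3.81511757e-01 -9.24363943e-01 -2.82706166e-04]
 [-1.04150607e-03  7.35698046e-04 -9.99999187e-01]]
```

View pics/w1.png

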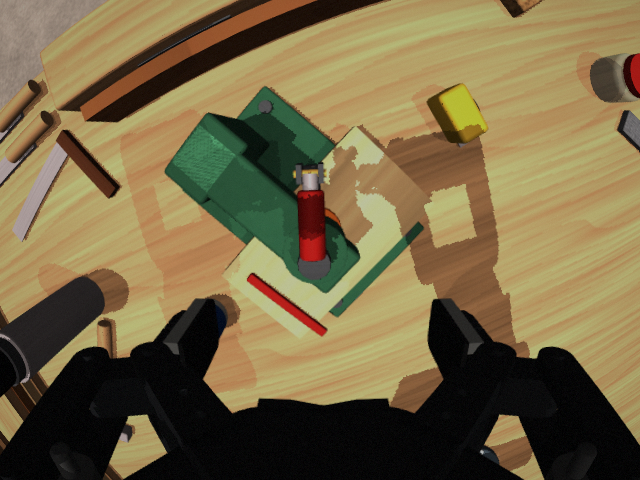

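```bash
cat >> h.py <<'E'
def wray(s,u,v):
    K=s['intrinsics'];x=(u-K[0,2])/K[0,0];y=(v-K[1,2])/K[1,1];r=np.hypot(x,y)
    d=np.array([np.sin(r)*x/r,np.sin(r)*y/r,np.cos(r)]);return -s['R'].T@s['t'],s['R'].T@d
def wonz(s,u,v,z):
    c,d=wray(s,u,v);return c+d*(z-c[2])/d[2]
def meet(rays):
    A=0;b=0
    for c,d in rays:
        d=d/np.linalg.norm(d);M=np.eye(3)-np.outer(d,d);A=A+M;b=b+M@c
    return np.linalg.solve(A,b)
E
python3 - <<'E'
from h import *
W=dict(np.load('pics/w1.npz'));S=dict(np.load('pics/side0.npz'));T=dict(np.load('pics/top0.npz'))
r=red(W,(290,170,335,275));print(r)
rs=red(S,(265,205,300,235));rt=red(T,(280,195,312,232))
print('c',meet([wray(W,*r[0]),ray(S,*rs[0])]),meet([wray(W,*r[0]),ray(S,*rs[0]),ray(T,*rt[0])]))
print('c z',wonz(W,*r[0],.2),wonz(W,*r[0],.205))
pv=wonz(W,309,176,.2);fr=wonz(W,312.5,262,.203);print('piv',pv,'free',fr,np.linalg.norm(pv-fr),np.degrees(np.arctan2(*(pv-fr)[1::-1])))
print('sl outer',wonz(W,311,190,.2))
for z in(.185,.195):print('hub',wonz(W,314,270,z))
a=cv2.imread('pics/w1.png')[150:300,250:380];cv2.imwrite('pics/w1z.png',cv2.resize(a,None,fx=4,fy=4,interpolation=cv2.INTER_CUBIC))
E
```

```text
(array([311.1870229 , 237.42493639]), array([0.04475615, 0.99899794]), np.float64(-46.56581090283898), np.float64(23.587825744918728), np.float64(-11.954426764617779), np.float64(12.066279980545914), 786)
c [0.62306773 0.03731242 0.21434293] [0.62415186 0.03431686 0.21292363]
c z [0.61717835 0.03706319 0.2       ] [0.61835221 0.03641012 0.205     ]
piv [0.66060182 0.02071812 0.2       ] free [0.59964911 0.0432262  0.203     ] 0.06504496076145172 -20.267733692812467
sl outer [0.65048566 0.0233342  0.2       ]
hub [0.58735477 0.04755191 0.185     ]
hub [0.59062209 0.04594757 0.195     ]
```

View pics/w1z.png

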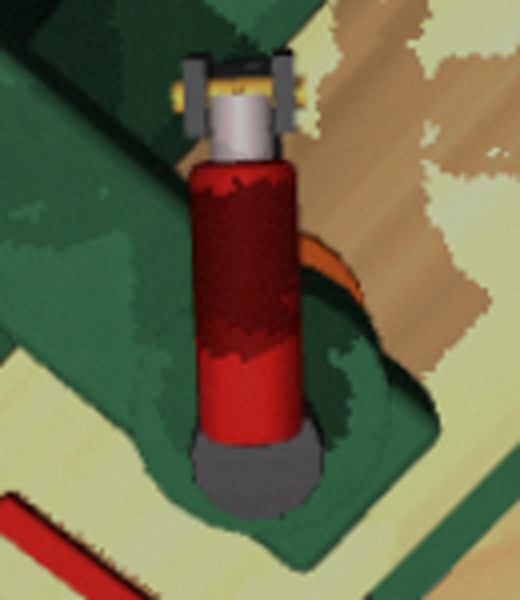

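```bash
python3 - <<'E'
from h import *
W=dict(np.load('pics/w1.npz'));S=dict(np.load('pics/side0.npz'));T=dict(np.load('pics/top0.npz'))
pv=wonz(W,310,172.8,.2);so=wonz(W,310.8,191,.206)
for z in(.204,.21):
  fr=wonz(W,313,260,z);print('piv',pv,'so',so,'free',fr,np.linalg.norm(pv-fr),np.degrees(np.arctan2(*(pv-fr)[1::-1])))
rs=red(S,(265,205,300,235));rt=red(T,(280,195,312,232))
print(onz(T,*rt[0],.204),tri(T,rt[0],S,rs[0]))
print('pivot T',onz(T,300.5,204.5,.2),'pivot S',onz(S,277.5,217,.2))
print('pivot all',meet([wray(W,310,172.8),ray(T,300.5,204.5),ray(S,277.5,217)]))
E
```

```text
piv [0.66249739 0.01914236 0.2       ] so [0.65054081 0.02326581 0.206     ] free [0.60128456 0.04210297 0.204     ] 0.0654996201840113 -20.56080454824261
piv [0.66249739 0.01914236 0.2       ] so [0.65054081 0.02326581 0.206     ] free [0.60307144 0.04119431 0.21      ] 0.06416955817765672 -20.35902261550982
[0.62726012 0.03054508 0.204     ] [0.62940103 0.03155535 0.20549686]
pivot T [0.65913014 0.01733192 0.2       ] pivot S [0.66456122 0.01692838 0.2       ]
pivot all [0.66157807 0.01837391 0.20126498]
```

```bash
python3 - <<'E'
from h import *
print(delta([.6228,.0335,.183]))
E
```

```text
[  2.5 -10.1 145.9]
```

```bash
python3 -m crank '[{"grip":0,"offset":[2.5,-10,15],"angular":[0,0,-1.4]},{"grip":0,"offset":[2.5,-10,40],"angular":[0,0,-1.4]},{"grip":0,"offset":[2.5,-10,70],"angular":[0,0,-1.4]},{"grip":0,"offset":[2.5,-10,95],"angular":[0,0,-1.4]},{"grip":0,"offset":[2.5,-10,115],"angular":[0,0,-1.4]},{"grip":0,"offset":[2.5,-10,130],"angular":[0,0,-1.4]},{"grip":0,"offset":[2.5,-10,140],"angular":[0,0,-1.4]},{"grip":0,"offset":[2.5,-10,146],"angular":[0,0,-1.4]},{"grip":0,"offset":[2.5,-10,146],"angular":[0,0,-1.4]},{"grip":0,"offset":[2.5,-10,146],"angular":[0,0,-1.4]}]' 
python3 - <<'E'
from h import *
snap('wrist','w2');s,R=tool();print(s['tcp_pos'],s['force'])
E
```

```text
t: 3.3
tcp_pos: [0.6241, 0.0338, 0.1838]
tool_rot: [0.983, -0.183, 0.001, -0.0]
force: [0.4, -0.3, -0.3]
finger_gap: 0.998
[0.62425922 0.03382571 0.18416694] [ 0.56354559 -0.33484165  0.22030394]
```

View pics/w2.png

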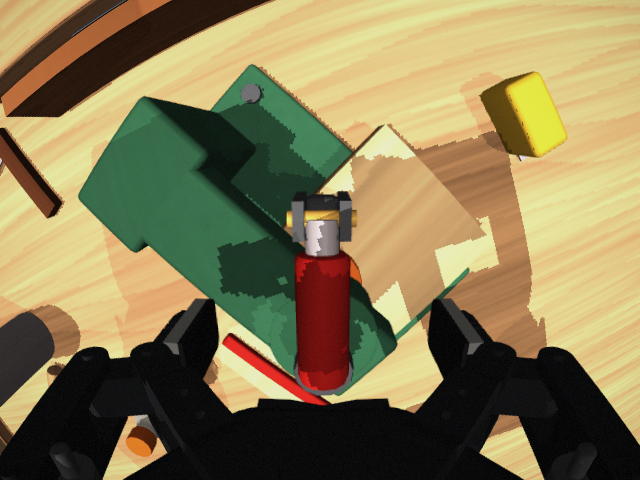

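```bash
python3 -m crank '[{"grip":1,"offset":[0,0,0],"angular":[0,0,0]},{"grip":1,"offset":[0,0,0],"angular":[0,0,0]},{"grip":1,"offset":[0,0,0],"angular":[0,0,0]},{"grip":1,"offset":[0,0,0],"angular":[0,0,0]},{"grip":1,"offset":[0,0,0],"angular":[0,0,0]},{"grip":1,"offset":[0,0,0],"angular":[0,0,0]},{"grip":1,"offset":[0,0,0],"angular":[0,0,0]},{"grip":1,"offset":[0,0,0],"angular":[0,0,0]}]' 40
python3 - <<'E'
from h import *
W=dict(np.load('pics/w2.npz'));p=wonz(W,322,217,.2);print('piv',p)
s=snap('wrist','w3');s,R=tool();print(s['tcp_pos'],s['force'],s['ft_torque'],s['finger_gap']);print(R.T@(p-s['tcp_pos']))
E
```

```text
t: 4.15
tcp_pos: [0.6237, 0.0341, 0.1835]
tool_rot: [0.983, -0.183, 0.0, -0.0]
force: [0.0, 0.6, 2.2]
finger_gap: 0.222
piv [0.66283758 0.01923258 0.2       ]
[0.62369799 0.03408546 0.18350485] [-0.3268424   0.89992301  1.59072589] [0.18892465 0.06597222 0.05555875] 0.21753445028634782
[ 0.04186571 -0.00020524 -0.01648715]
```

View pics/w3.png

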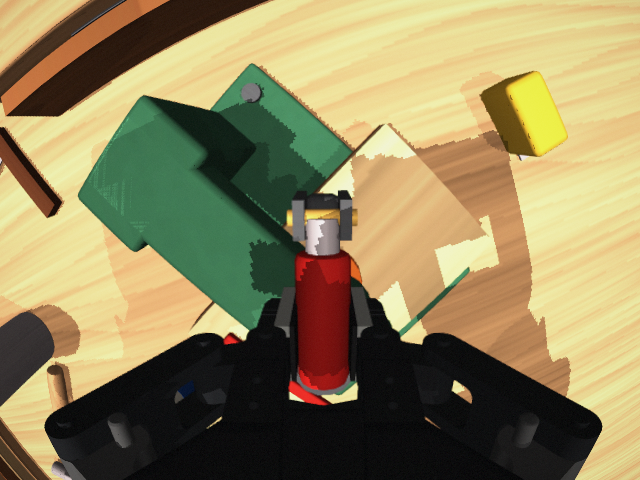

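```bash
python3 -m crank '[{"grip":1,"offset":[0.3,0,-3.5],"angular":[0,0,0]},{"grip":1,"offset":[0.8,0,-6.5],"angular":[0,0,0]},{"grip":1,"offset":[1.6,0,-9.7],"angular":[0,0,0]},{"grip":1,"offset":[2.7,0,-12.9],"angular":[0,0,0]},{"grip":1,"offset":[4,0,-16],"angular":[0,0,0]},{"grip":1,"offset":[5.5,0,-18.8],"angular":[0,0,0]},{"grip":1,"offset":[7.3,0,-21.6],"angular":[0,0,0]},{"grip":1,"offset":[9.3,0,-24.2],"angular":[0,0,0]}]'
python3 - <<'E'
from h import *
s=snap('wrist','w4');s,R=tool();print(s['tcp_pos'],R.T@s['force'],s['ft_torque'],s['finger_gap'])
E
```

```text
t: 5.0
tcp_pos: [0.6306, 0.0313, 0.2071]
tool_rot: [0.983, -0.183, -0.002, -0.0]
force: [-1.1, 4.0, -12.9]
finger_gap: 0.219
[0.63103387 0.03119314 0.2075809 ] [-3.96791436 -4.0503244  11.92754212] [0.93365659 0.67491716 0.11807886] 0.2183760743941892
```

View pics/w4.png

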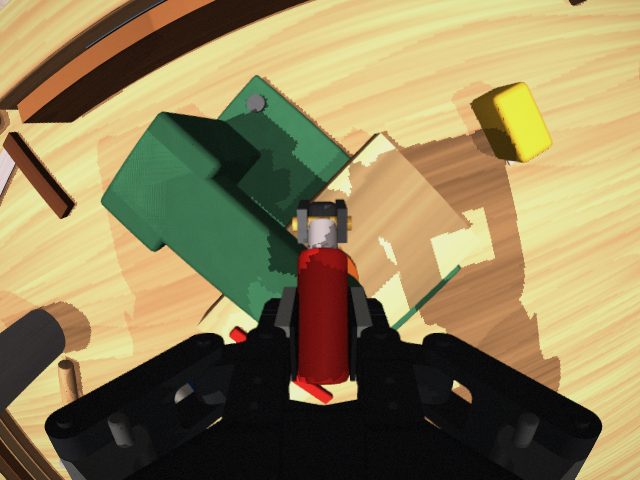

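```bash
python3 -m crank '[{"grip":1,"offset":[2.9,0,-3.3],"angular":[0,0,0]},{"grip":1,"offset":[6.2,0,-6.2],"angular":[0,0,0]},{"grip":1,"offset":[9.7,0,-8.8],"angular":[0,0,0]},{"grip":1,"offset":[13.5,0,-11],"angular":[0,0,0]},{"grip":1,"offset":[17.5,0,-12.8],"angular":[0,0,0]},{"grip":1,"offset":[21.7,0,-14.2],"angular":[0,0,0]},{"grip":1,"offset":[26,0,-15.1],"angular":[0,0,0]},{"grip":1,"offset":[30.4,0,-15.5],"angular":[0,0,0]},{"grip":1,"offset":[33,0,-15.6],"angular":[0,0,0]}]'
python3 - <<'E'
from h import *
s=snap('wrist','w5');snap('side','s5');snap('top','t5');s,R=tool();print(s['tcp_pos'],R.T@s['force'],s['ft_torque'],s['finger_gap'])
a=cv2.imread('pics/s5.png')[170:290,225:345]
cv2.imwrite('pics/s5z.png',cv2.resize(a,None,fx=5,fy=5,interpolation=cv2.INTER_CUBIC))
E
```

```text
t: 5.95
tcp_pos: [0.6577, 0.0211, 0.2235]
tool_rot: [0.983, -0.183, -0.007, -0.001]
force: [-10.4, 6.4, -2.0]
finger_gap: 0.211
[0.65827138 0.02081183 0.22372495] [-12.09375384  -3.34066928   3.26901286] [ 1.2477021   1.84504455 -0.03023483] 0.21797353612775944
```

View pics/w5.png

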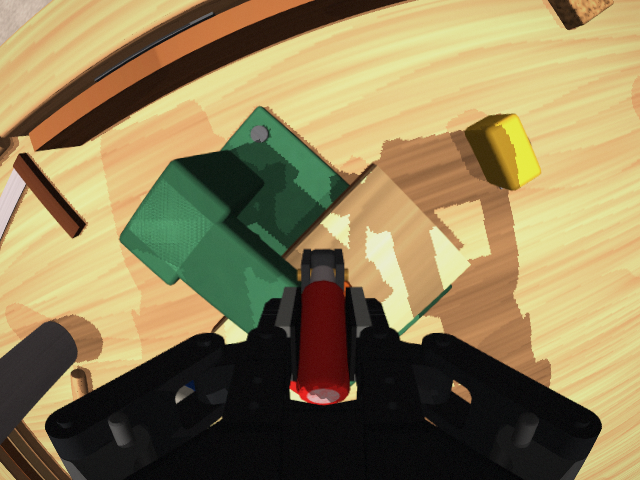

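View pics/s5z.png

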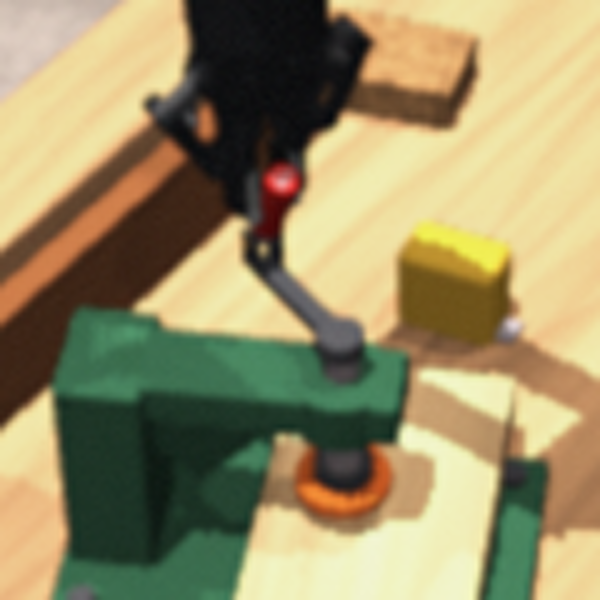

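```bash
python3 -m crank '[{"grip":1,"offset":[2,0,0],"angular":[0,0,0]},{"grip":1,"offset":[4,0,0],"angular":[0,0,0]},{"grip":1,"offset":[6,0,0],"angular":[0,0,0]},{"grip":1,"offset":[6,0,0],"angular":[0,0,0]}]'
python3 - <<'E'
from h import *
s,R=tool();print(s['tcp_pos'],R.T@s['force'],R.T@s['ft_torque'],R.T@[.66284,.01923,.2]-R.T@s['tcp_pos'])
E
python3 -m crank '[{"grip":1,"offset":[2,0,0],"angular":[0,0,0]},{"grip":1,"offset":[4,0,0],"angular":[0,0,0]},{"grip":1,"offset":[4,0,0],"angular":[0,0,0]}]'
python3 - <<'E'
from h import *
s,R=tool();print(s['tcp_pos'],R.T@s['force'],R.T@s['ft_torque'],R.T@[.66284,.01923,.2]-R.T@s['tcp_pos'])
s=snap('wrist','w6');snap('side','s6')
a=cv2.imread('pics/s6.png')[170:290,225:345]
cv2.imwrite('pics/s6z.png',cv2.resize(a,None,fx=5,fy=5,interpolation=cv2.INTER_CUBIC))
E
```

```text
t: 6.5
tcp_pos: [0.6639, 0.0188, 0.2241]
tool_rot: [0.983, -0.183, -0.006, -0.001]
force: [-10.3, 7.3, -2.6]
finger_gap: 0.208
[0.66391471 0.0187848  0.22414699] [-12.25529786  -3.11197448   2.69156136] [ 5.31022588e-01 -2.28973762e+00 -4.23241058e-04] [-8.88449132e-04 -3.72903178e-05  2.41586328e-02]
t: 6.8
tcp_pos: [0.6666, 0.0178, 0.2241]
tool_rot: [0.983, -0.183, -0.007, -0.001]
force: [-12.9, 8.5, -0.1]
finger_gap: 0.207
[0.66656277 0.01779602 0.22410914] [-15.05397648  -3.30724735   0.33948668] [ 5.46870762e-01 -2.75618488e+00  8.33138181e-04] [-3.64751520e-03 -1.52024444e-05  2.41632221e-02]
```

View pics/s6z.png

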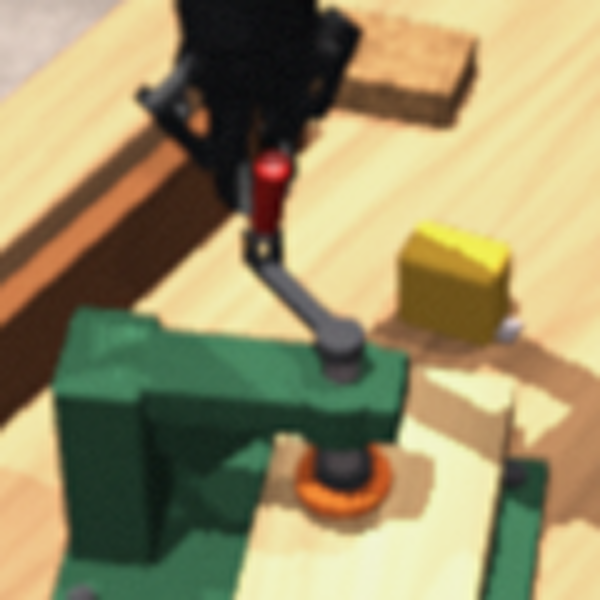

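View pics/w6.png

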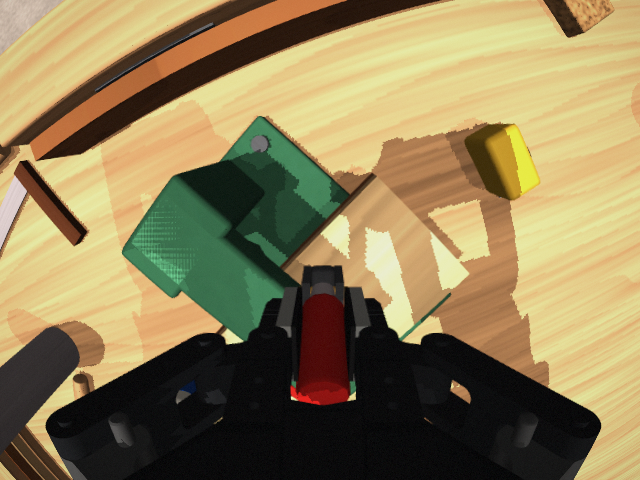

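```bash
python3 - <<'E'
from h import *
S=dict(np.load('pics/s6.npz'));W=dict(np.load('pics/w6.npz'))
z=lambda p:np.round(((p-[225,170])*5+2),0)
P=np.array([.6628,.0192,.2]);d=np.array([.934,-.358,0])
for th in(70,80,85,90):
    t=np.radians(th);v=-d*np.cos(t)+np.array([0,0,np.sin(t)])
    print(th,z(proj(S,P)),z(proj(S,P+.064*v)),z(proj(S,P+.012*v)))
    for L in(0,.012,.064):
        K=W['intrinsics'];c=W['R']@(P+L*v)+W['t'];r=np.arctan2(np.hypot(*c[:2]),c[2]);print('  w',K[:2,2]+K[0,0]*r*c[:2]/np.hypot(*c[:2]))
E
```

```text
70 [265. 240.] [284. 178.] [268. 229.]
  w [322.78807777 291.21596498]
  w [322.80896392 309.14744225]
  w [322.93001763 409.25690792]
80 [265. 240.] [272. 163.] [266. 226.]
  w [322.78807777 291.21596498]
  w [322.81073334 305.7647386 ]
  w [322.94929926 392.37386934]
85 [265. 240.] [267. 157.] [265. 225.]
  w [322.78807777 291.21596498]
  w [322.81135695 303.87104079]
  w [322.95720244 381.4265373 ]
90 [265. 240.] [261. 151.] [264. 224.]
  w [322.78807777 291.21596498]
  w [322.81179649 301.86293603]
  w [322.96359267 368.8356462 ]
```

```bash
python3 -m crank '[{"grip":1,"offset":[0.8,0,0.2],"angular":[0,-2,0]},{"grip":1,"offset":[1.6,0,0.4],"angular":[0,-4,0]},{"grip":1,"offset":[2.5,0,0.6],"angular":[0,-6,0]},{"grip":1,"offset":[3.3,0,0.8],"angular":[0,-8,0]},{"grip":1,"offset":[4.1,0,1],"angular":[0,-10,0]},{"grip":1,"offset":[4.9,0,1.3],"angular":[0,-12,0]},{"grip":1,"offset":[4.9,0,1.3],"angular":[0,-12,0]}]'
python3 - <<'E'
from h import *
s,R=tool();print(s['tcp_pos'],R.T@s['force'],R.T@s['ft_torque'],R.T@[.66284,.01923,.2]-R.T@s['tcp_pos'],R)
s=snap('wrist','w7');snap('side','s7')
a=cv2.imread('pics/s7.png')[170:290,225:345]
cv2.imwrite('pics/s7z.png',cv2.resize(a,None,fx=5,fy=5,interpolation=cv2.INTER_CUBIC))
E
```

```text
t: 7.6
tcp_pos: [0.6727, 0.0153, 0.2226]
tool_rot: [0.977, -0.181, -0.109, -0.02]
force: [-10.2, 7.1, -3.7]
finger_gap: 0.201
[0.67270188 0.0153496  0.22263322] [-10.93800308  -3.00505767   6.25848522] [ 0.41173515 -2.00588136  0.06745687] [-5.34959980e-03 -9.66395508e-05  2.44120716e-02] [[ 9.10384199e-01 -3.58896901e-01 -2.05897120e-01]
 [-3.50203601e-01 -9.33376999e-01  7.85163379e-02]
 [-2.20358906e-01  6.25879554e-04 -9.75418659e-01]]
```

View pics/s7z.png

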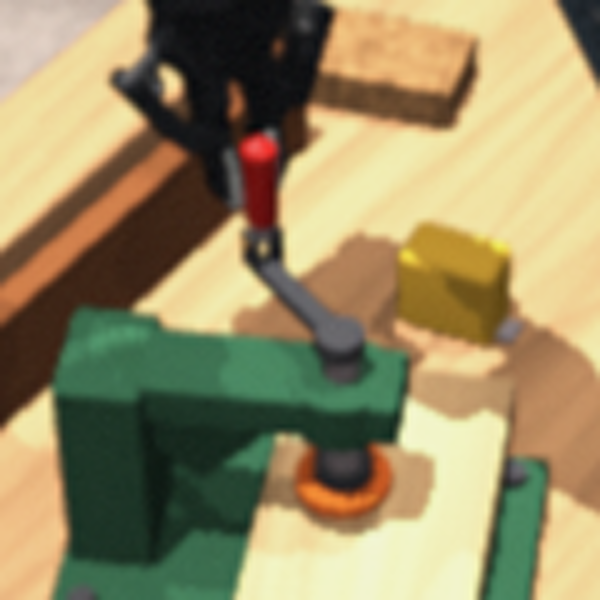

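View pics/w7.png

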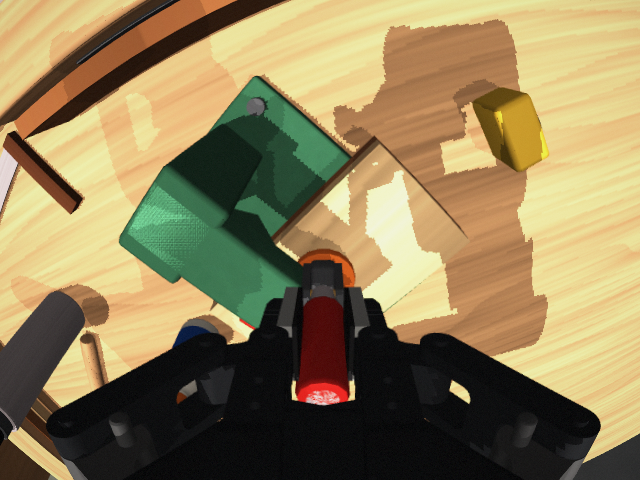

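```bash
python3 -m crank '[{"grip":1,"offset":[0.8,0,0.2],"angular":[0,-2,0]},{"grip":1,"offset":[1.6,0,0.4],"angular":[0,-4,0]},{"grip":1,"offset":[2.4,0,0.6],"angular":[0,-6,0]},{"grip":1,"offset":[2.4,0,0.6],"angular":[0,-6,0]}]'
python3 - <<'E'
from h import *
s,R=tool();print(s['tcp_pos'],R.T@s['force'],R.T@s['ft_torque'],R.T@[.66284,.01923,.2]-R.T@s['tcp_pos'])
s=snap('wrist','w8');snap('side','s8')
a=cv2.imread('pics/s8.png')[170:290,225:345]
cv2.imwrite('pics/s8z.png',cv2.resize(a,None,fx=5,fy=5,interpolation=cv2.INTER_CUBIC))
E
```

```text
t: 8.1
tcp_pos: [0.6724, 0.0155, 0.2219]
tool_rot: [0.97, -0.18, -0.164, -0.03]
force: [-18.4, 8.5, -2.5]
finger_gap: 0.199
[0.67240534 0.01550886 0.22188732] [-18.23938825  -1.32837836   8.987189  ] [ 0.35322764 -2.59668826  0.06718263] [-2.52099096e-03 -8.23063642e-05  2.40423571e-02]
```

View pics/s8z.png

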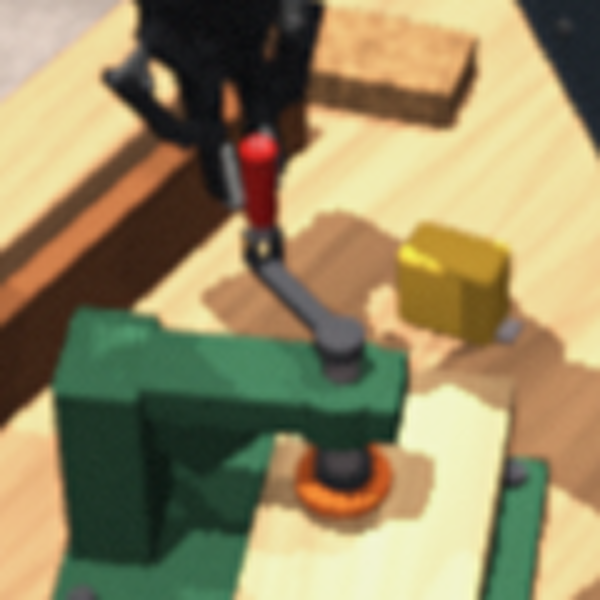

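```bash
python3 -m crank '[{"grip":0.7,"offset":[-2,0,0],"angular":[0,0,0]},{"grip":0.5,"offset":[-4,0,0],"angular":[0,0,0]},{"grip":0.3,"offset":[-4,0,0],"angular":[0,0,0]},{"grip":0.3,"offset":[-4,0,0],"angular":[0,0,0]},{"grip":0.3,"offset":[-4,0,0],"angular":[0,0,0]}]'
python3 - <<'E'
from h import *
s,R=tool();print(s['tcp_pos'],R.T@s['force'],s['finger_gap'],delta([.6628,.0192,.2235]))
print(np.degrees(np.arccos(-R[2,2])))
E
```

```text
t: 8.7
tcp_pos: [0.6763, 0.0132, 0.2228]
tool_rot: [0.971, -0.181, -0.152, -0.028]
force: [0.0, 1.1, -0.4]
finger_gap: 0.703
[0.67634405 0.01323435 0.22282606] [-0.26153126 -1.06208451  0.49142952] 0.7027627805597044 [-14.3  -0.7   3.9]
17.845103500644562
```

```bash
python3 -m crank '[{"grip":0.3,"offset":[-3,0,1],"angular":[0,4,0]},{"grip":0.3,"offset":[-6,-0.3,2],"angular":[0,8,0]},{"grip":0.3,"offset":[-10,-0.5,3],"angular":[0,13,0]},{"grip":0.3,"offset":[-14.3,-0.7,3.9],"angular":[0,17.8,0]},{"grip":0.3,"offset":[-14.3,-0.7,3.9],"angular":[0,17.8,0]},{"grip":0.3,"offset":[-14.3,-0.7,3.9],"angular":[0,17.8,0]}]'
python3 - <<'E'
from h import *
s,R=tool();print(s['tcp_pos'],R,s['force'],delta([.6628,.0192,.2235]))
s=snap('wrist','w9');snap('side','s9');snap('top','t9')
a=cv2.imread('pics/s9.png')[170:290,225:345];cv2.imwrite('pics/s9z.png',cv2.resize(a,None,fx=5,fy=5,interpolation=cv2.INTER_CUBIC))
W=dict(np.load('pics/w9.npz'));P=np.array([.6628,.0192,.2])
for L in(0,.012,.064):
        K=W['intrinsics'];c=W['R']@(P+[0,0,L])+W['t'];r=np.arctan2(np.hypot(*c[:2]),c[2]);print('  w',K[:2,2]+K[0,0]*r*c[:2]/np.hypot(*c[:2]))
E
```

```text
t: 9.3
tcp_pos: [0.6625, 0.0198, 0.2233]
tool_rot: [0.983, -0.183, -0.002, -0.0]
force: [1.1, 0.4, -0.2]
finger_gap: 0.698
[0.66245887 0.01980732 0.22331802] [[ 9.33270088e-01 -3.59163460e-01 -2.92435421e-03]
 [-3.59161252e-01 -9.33274660e-01  1.26613444e-03]
 [-3.18397491e-03 -1.31330678e-04 -9.99994923e-01]] [ 1.05034732  0.39262819 -0.18482957] [ 0.5  0.4 -0.2]
  w [323.67377116 283.72971648]
  w [323.7387944  293.77844623]
  w [324.1477058  357.90824316]
```

View pics/w9.png

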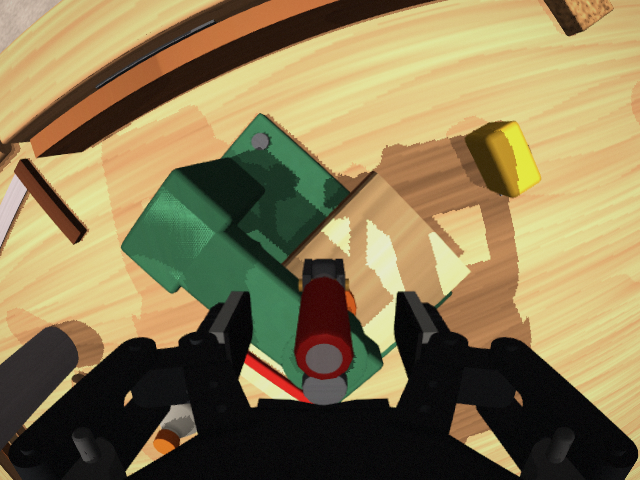

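View pics/s9z.png

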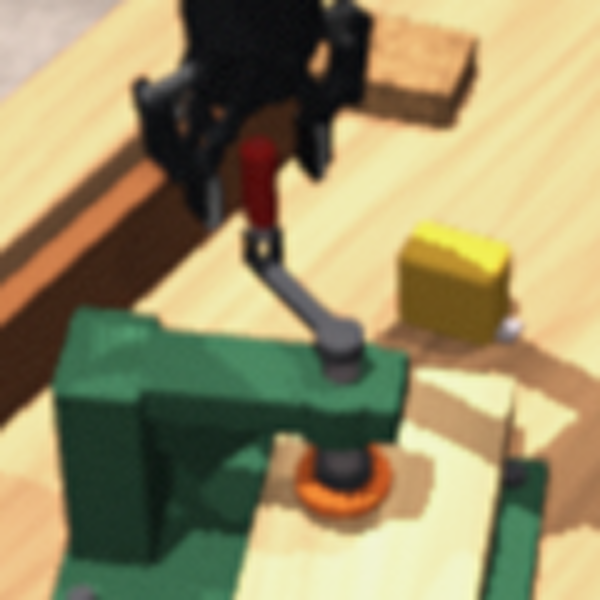

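```bash
python3 -m crank '[{"grip":0.6,"offset":[0.5,0.4,0],"angular":[0,0,0]},{"grip":1,"offset":[0.5,0.4,0],"angular":[0,0,0]},{"grip":1,"offset":[0.5,0.4,0],"angular":[0,0,0]},{"grip":1,"offset":[0.5,0.4,0],"angular":[0,0,0]},{"grip":1,"offset":[0.5,0.4,0],"angular":[0,0,0]},{"grip":1,"offset":[0.5,0.4,0],"angular":[0,0,0]},{"grip":1,"offset":[0.5,0.4,0],"angular":[0,0,0]}]' 60
python3 - <<'E'
from h import *
W=dict(np.load('pics/w9.npz'))
for z in(.19,.2):print(wonz(W,325,388,z))
s,R=tool();print(s['tcp_pos'],R.T@s['force'],s['finger_gap'])
for f in [4,10,17,25,33,41,49,57,64,70]:
  t=np.radians(f);print(f,np.round([76*np.cos(t)-75,76*np.sin(t)],1))
E
```

```text
t: 10.15
tcp_pos: [0.6626, 0.0194, 0.2226]
tool_rot: [0.983, -0.183, -0.001, -0.0]
force: [2.5, 0.5, -0.8]
finger_gap: 0.222
[0.59619067 0.04379227 0.19      ]
[0.60358988 0.04103794 0.2       ]
[0.66263427 0.01936084 0.22257365] [ 2.15740263 -1.32558878  0.76620063] 0.2218321605448236
4 [0.8 5.3]
10 [-0.2 13.2]
17 [-2.3 22.2]
25 [-6.1 32.1]
33 [-11.3  41.4]
41 [-17.6  49.9]
49 [-25.1  57.4]
57 [-33.6  63.7]
64 [-41.7  68.3]
70 [-49.   71.4]
```

```bash
python3 -m crank '[{"grip":1,"offset":[0.8,5.3,0],"angular":[0,0,0]},{"grip":1,"offset":[-0.2,13.2,0],"angular":[0,0,0]},{"grip":1,"offset":[-2.3,22.2,0],"angular":[0,0,0]},{"grip":1,"offset":[-6.1,32.1,0],"angular":[0,0,0]}]'
cat >> h.py <<'E'
AX=np.array([.5928,.0461])
def rep():
    s,R=tool();d=s['tcp_pos'][:2]-AX;r=np.hypot(*d);u=d/r;t=np.array([u[1],-u[0]]);f=s['force'][:2]
    print('t%.2f'%s['t'],'phi %.1f'%np.degrees(np.arctan2(-.359,.9335)-np.arctan2(d[1],d[0])),'r %.1f'%(r*1000),'Frad %.1f Ftan %.1f Fz %.1f'%(f@u,f@t,s['force'][2]),'z %.4f gap %.3f'%(s['tcp_pos'][2],s['finger_gap']),s['tcp_pos'][:2].round(4),s['tool_rot'].round(3))
E
python3 -c "
from h import *
rep()"
```

```text
t: 10.55
tcp_pos: [0.6461, -0.0067, 0.2226]
tool_rot: [0.983, -0.183, -0.001, -0.002]
force: [4.1, 5.0, -2.4]
finger_gap: 0.217
t10.55 phi 23.7 r 75.1 Frad -0.6 Ftan -6.4 Fz -2.4 z 0.2226 gap 0.217 [ 0.6461 -0.0067] [ 0.983 -0.183 -0.001 -0.002]
```

```bash
python3 -m crank '[{"grip":1,"offset":[-5.2,9.3,0],"angular":[0,0,0]},{"grip":1,"offset":[-11.5,17.8,0],"angular":[0,0,0]},{"grip":1,"offset":[-19,25.3,0],"angular":[0,0,0]},{"grip":1,"offset":[-27.5,31.6,0],"angular":[0,0,0]},{"grip":1,"offset":[-35.6,36.2,0],"angular":[0,0,0]}]'
python3 -c "
from h import *
rep()"
python3 -m crank '[{"grip":1,"offset":[-7.3,3.1,0],"angular":[0,0,0]},{"grip":1,"offset":[-13.6,5.1,0],"angular":[0,0,0]},{"grip":1,"offset":[-17.5,6,0],"angular":[0,0,0]}]'
python3 -c "
from h import *
rep()
b=np.array([76*np.cos(np.radians(78))-75,76*np.sin(np.radians(78))])
for f in range(80,150,2):
  t=np.radians(f);print(f,np.round(np.array([76*np.cos(t)-75,76*np.sin(t)])-b,1),end=' ')"
```

```text
t: 11.05
tcp_pos: [0.6002, -0.0289, 0.2226]
tool_rot: [0.983, -0.183, 0.0, -0.001]
force: [6.2, 3.2, -6.7]
finger_gap: 0.217
t11.05 phi 63.3 r 75.4 Frad -2.6 Ftan -6.5 Fz -6.7 z 0.2226 gap 0.217 [ 0.6002 -0.0289] [ 0.983 -0.183  0.    -0.001]
t: 11.35
tcp_pos: [0.5817, -0.0286, 0.2226]
tool_rot: [0.983, -0.183, 0.0, -0.001]
force: [6.7, -0.4, -7.3]
finger_gap: 0.218
t11.35 phi 77.4 r 75.5 Frad -0.6 Ftan -6.7 Fz -7.3 z 0.2226 gap 0.218 [ 0.5817 -0.0286] [ 0.983 -0.183  0.    -0.001]
80 [-2.6  0.5] 82 [-5.2  0.9] 84 [-7.9  1.2] 86 [-10.5   1.5] 88 [-13.1   1.6] 90 [-15.8   1.7] 92 [-18.5   1.6] 94 [-21.1   1.5] 96 [-23.7   1.2] 98 [-26.4   0.9] 100 [-29.    0.5] 102 [-31.6   0. ] 104 [-34.2  -0.6] 106 [-36.7  -1.3] 108 [-39.3  -2.1] 110 [-41.8  -2.9] 112 [-44.3  -3.9] 114 [-46.7  -4.9] 116 [-49.1  -6. ] 118 [-51.5  -7.2] 120 [-53.8  -8.5] 122 [-56.1  -9.9] 124 [-58.3 -11.3] 126 [-60.5 -12.9] 128 [-62.6 -14.5] 130 [-64.7 -16.1] 132 [-66.7 -17.9] 134 [-68.6 -19.7] 136 [-70.5 -21.5] 138 [-72.3 -23.5] 140 [-74.  -25.5] 142 [-75.7 -27.5] 144 [-77.3 -29.7] 146 [-78.8 -31.8] 148 [-80.3 -34.1]
```

```bash
python3 -c "
from h import *
snap('wrist','w10');snap('side','s10')
a=cv2.imread('pics/s10.png')[170:290,225:345];cv2.imwrite('pics/s10z.png',cv2.resize(a,None,fx=5,fy=5,interpolation=cv2.INTER_CUBIC))"
```

```text
(no output)
```

View pics/w10.png

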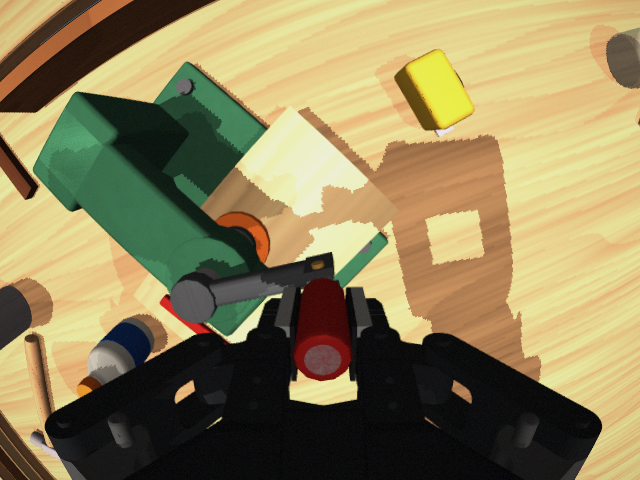

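View pics/s10z.png

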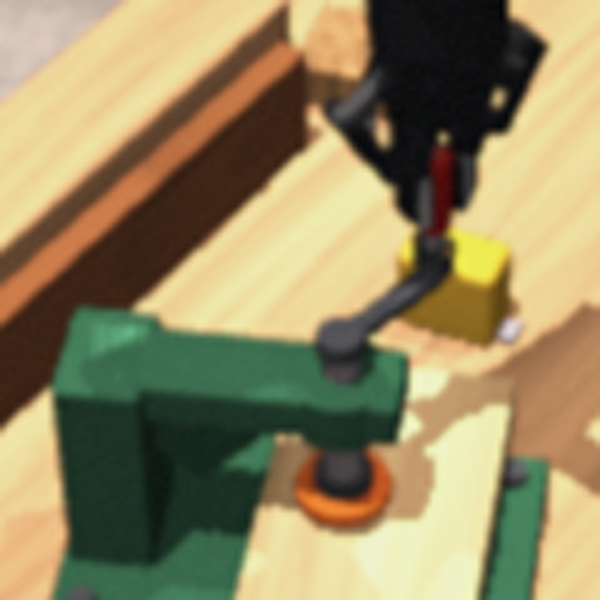

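```bash
python3 -c "
import numpy as np
P=lambda f:np.array([76*np.cos(np.radians(f)),76*np.sin(np.radians(f))])
for f0 in range(78,300,10):
  print(f0,' '.join('[%.1f,%.1f]'%tuple(P(f0+k)-P(f0)) for k in(2,4,6,8,10)))"
python3 -m crank '[{"grip":1,"offset":[-2.6,0.5,0],"angular":[0,0,0]},{"grip":1,"offset":[-5.2,0.9,0],"angular":[0,0,0]},{"grip":1,"offset":[-7.9,1.2,0],"angular":[0,0,0]},{"grip":1,"offset":[-10.5,1.5,0],"angular":[0,0,0]},{"grip":1,"offset":[-13.1,1.6,0],"angular":[0,0,0]}]'
python3 -c "
from h import *
rep()"
```

```text
78 [-2.6,0.5] [-5.2,0.9] [-7.9,1.2] [-10.5,1.5] [-13.1,1.6]
88 [-2.7,0.0] [-5.3,0.0] [-8.0,-0.1] [-10.6,-0.4] [-13.2,-0.7]
98 [-2.6,-0.4] [-5.2,-0.9] [-7.8,-1.5] [-10.4,-2.2] [-12.9,-3.0]
108 [-2.5,-0.9] [-5.0,-1.8] [-7.4,-2.9] [-9.8,-4.0] [-12.2,-5.2]
118 [-2.3,-1.3] [-4.6,-2.7] [-6.8,-4.1] [-9.0,-5.6] [-11.1,-7.2]
128 [-2.1,-1.7] [-4.1,-3.4] [-6.0,-5.2] [-7.9,-7.1] [-9.7,-9.0]
138 [-1.7,-2.0] [-3.4,-4.1] [-5.0,-6.2] [-6.5,-8.4] [-8.0,-10.6]
148 [-1.4,-2.3] [-2.7,-4.6] [-3.9,-7.0] [-5.0,-9.4] [-6.0,-11.8]
158 [-1.0,-2.5] [-1.8,-5.0] [-2.6,-7.5] [-3.3,-10.1] [-3.9,-12.7]
168 [-0.5,-2.6] [-0.9,-5.2] [-1.2,-7.9] [-1.5,-10.5] [-1.6,-13.1]
178 [-0.0,-2.7] [0.0,-5.3] [0.1,-8.0] [0.4,-10.6] [0.7,-13.2]
188 [0.4,-2.6] [0.9,-5.2] [1.5,-7.8] [2.2,-10.4] [3.0,-12.9]
198 [0.9,-2.5] [1.8,-5.0] [2.9,-7.4] [4.0,-9.8] [5.2,-12.2]
208 [1.3,-2.3] [2.7,-4.6] [4.1,-6.8] [5.6,-9.0] [7.2,-11.1]
218 [1.7,-2.1] [3.4,-4.1] [5.2,-6.0] [7.1,-7.9] [9.0,-9.7]
228 [2.0,-1.7] [4.1,-3.4] [6.2,-5.0] [8.4,-6.5] [10.6,-8.0]
238 [2.3,-1.4] [4.6,-2.7] [7.0,-3.9] [9.4,-5.0] [11.8,-6.0]
248 [2.5,-1.0] [5.0,-1.8] [7.5,-2.6] [10.1,-3.3] [12.7,-3.9]
258 [2.6,-0.5] [5.2,-0.9] [7.9,-1.2] [10.5,-1.5] [13.1,-1.6]
268 [2.7,-0.0] [5.3,0.0] [8.0,0.1] [10.6,0.4] [13.2,0.7]
278 [2.6,0.4] [5.2,0.9] [7.8,1.5] [10.4,2.2] [12.9,3.0]
288 [2.5,0.9] [5.0,1.8] [7.4,2.9] [9.8,4.0] [12.2,5.2]
298 [2.3,1.3] [4.6,2.7] [6.8,4.1] [9.0,5.6] [11.1,7.2]
t: 11.95
tcp_pos: [0.5695, -0.0257, 0.2226]
tool_rot: [0.983, -0.183, 0.001, -0.001]
force: [7.6, 0.4, -7.0]
finger_gap: 0.216
t11.95 phi 86.9 r 75.5 Frad -2.7 Ftan -7.1 Fz -7.0 z 0.2226 gap 0.216 [ 0.5695 -0.0257] [ 0.983 -0.183  0.001 -0.001]
```

```bash
python3 -m crank '[{"grip":1,"offset":[-2.7,0,0],"angular":[0,0,0]},{"grip":1,"offset":[-5.3,0,0],"angular":[0,0,0]},{"grip":1,"offset":[-8,-0.1,0],"angular":[0,0,0]},{"grip":1,"offset":[-10.6,-0.4,0],"angular":[0,0,0]},{"grip":1,"offset":[-13.2,-0.7,0],"angular":[0,0,0]}]'
python3 -c "
from h import *
rep()"
```

```text
t: 12.45
tcp_pos: [0.5575, -0.0207, 0.2227]
tool_rot: [0.983, -0.183, 0.001, -0.0]
force: [6.8, 0.1, -8.3]
finger_gap: 0.217
t12.45 phi 96.8 r 75.6 Frad -3.3 Ftan -6.0 Fz -8.3 z 0.2227 gap 0.217 [ 0.5575 -0.0207] [ 0.983 -0.183  0.001 -0.   ]
```

```bash
python3 -m crank '[{"grip":1,"offset":[-2.6,-0.4,0],"angular":[0,0,0]},{"grip":1,"offset":[-5.2,-0.9,0],"angular":[0,0,0]},{"grip":1,"offset":[-7.8,-1.5,0],"angular":[0,0,0]},{"grip":1,"offset":[-10.4,-2.2,0],"angular":[0,0,0]},{"grip":1,"offset":[-12.9,-3,0],"angular":[0,0,0]}]'
python3 -c "
from h import *
rep()"
```

```text
t: 12.95
tcp_pos: [0.5465, -0.0137, 0.2227]
tool_rot: [0.983, -0.183, 0.001, 0.0]
force: [6.9, -1.4, -8.8]
finger_gap: 0.218
t12.95 phi 106.7 r 75.6 Frad -3.1 Ftan -6.3 Fz -8.8 z 0.2227 gap 0.218 [ 0.5465 -0.0137] [ 0.983 -0.183  0.001  0.   ]
```

```bash
python3 -m crank '[{"grip":1,"offset":[-2.5,-0.9,0],"angular":[0,0,0]},{"grip":1,"offset":[-5,-1.8,0],"angular":[0,0,0]},{"grip":1,"offset":[-7.4,-2.9,0],"angular":[0,0,0]},{"grip":1,"offset":[-9.8,-4,0],"angular":[0,0,0]},{"grip":1,"offset":[-12.2,-5.2,0],"angular":[0,0,0]}]'
python3 -c "
from h import *
rep()"
```

```text
t: 13.45
tcp_pos: [0.5369, -0.0048, 0.2227]
tool_rot: [0.983, -0.183, 0.001, 0.001]
force: [6.0, -2.0, -8.8]
finger_gap: 0.215
t13.45 phi 116.6 r 75.6 Frad -3.1 Ftan -5.5 Fz -8.8 z 0.2227 gap 0.215 [ 0.5369 -0.0048] [ 0.983 -0.183  0.001  0.001]
```

```bash
python3 -m crank '[{"grip":1,"offset":[-2.3,-1.3,0],"angular":[0,0,0]},{"grip":1,"offset":[-4.6,-2.7,0],"angular":[0,0,0]},{"grip":1,"offset":[-6.8,-4.1,0],"angular":[0,0,0]},{"grip":1,"offset":[-9,-5.6,0],"angular":[0,0,0]},{"grip":1,"offset":[-11.1,-7.2,0],"angular":[0,0,0]}]'
python3 -c "
from h import *
rep()"
```

```text
t: 13.95
tcp_pos: [0.529, 0.0056, 0.2227]
tool_rot: [0.983, -0.183, 0.0, 0.001]
force: [6.6, -3.8, -8.5]
finger_gap: 0.22
t13.95 phi 126.6 r 75.6 Frad -3.6 Ftan -6.7 Fz -8.5 z 0.2227 gap 0.220 [0.529  0.0056] [ 0.983 -0.183  0.     0.001]
```

```bash
python3 -m crank '[{"grip":1,"offset":[-2.1,-1.7,0],"angular":[0,0,0]},{"grip":1,"offset":[-4.1,-3.4,0],"angular":[0,0,0]},{"grip":1,"offset":[-6,-5.2,0],"angular":[0,0,0]},{"grip":1,"offset":[-7.9,-7.1,0],"angular":[0,0,0]},{"grip":1,"offset":[-9.7,-9,0],"angular":[0,0,0]}]'
python3 -c "
from h import *
rep()"
```

```text
t: 14.45
tcp_pos: [0.523, 0.0173, 0.2227]
tool_rot: [0.983, -0.183, 0.0, 0.001]
force: [4.9, -4.6, -9.1]
finger_gap: 0.22
t14.45 phi 136.5 r 75.5 Frad -2.8 Ftan -6.2 Fz -9.1 z 0.2227 gap 0.220 [0.523  0.0173] [ 0.983 -0.183  0.     0.001]
```

```bash
python3 -m crank '[{"grip":1,"offset":[-1.7,-2,0],"angular":[0,0,0]},{"grip":1,"offset":[-3.4,-4.1,0],"angular":[0,0,0]},{"grip":1,"offset":[-5,-6.2,0],"angular":[0,0,0]},{"grip":1,"offset":[-6.5,-8.4,0],"angular":[0,0,0]},{"grip":1,"offset":[-8,-10.6,0],"angular":[0,0,0]}]'
python3 -c "
from h import *
rep()"
```

```text
t: 14.95
tcp_pos: [0.5191, 0.0298, 0.2226]
tool_rot: [0.983, -0.182, -0.0, 0.001]
force: [5.2, -4.7, -8.3]
finger_gap: 0.214
t14.95 phi 146.5 r 75.5 Frad -4.1 Ftan -5.7 Fz -8.3 z 0.2226 gap 0.214 [0.5191 0.0298] [ 0.983 -0.182 -0.     0.001]
```

```bash
python3 -m crank '[{"grip":1,"offset":[-1.4,-2.3,0],"angular":[0,0,0]},{"grip":1,"offset":[-2.7,-4.6,0],"angular":[0,0,0]},{"grip":1,"offset":[-3.9,-7,0],"angular":[0,0,0]},{"grip":1,"offset":[-5,-9.4,0],"angular":[0,0,0]},{"grip":1,"offset":[-6,-11.8,0],"angular":[0,0,0]}]'
python3 -c "
from h import *
rep();snap('side','s11')
a=cv2.imread('pics/s11.png')[170:290,225:345];cv2.imwrite('pics/s11z.png',cv2.resize(a,None,fx=5,fy=5,interpolation=cv2.INTER_CUBIC))"
```

```text
t: 15.45
tcp_pos: [0.5174, 0.0428, 0.2226]
tool_rot: [0.983, -0.182, -0.0, 0.002]
force: [5.2, -6.1, -7.8]
finger_gap: 0.218
t15.45 phi 156.4 r 75.5 Frad -5.0 Ftan -6.3 Fz -7.8 z 0.2226 gap 0.218 [0.5174 0.0428] [ 0.983 -0.182 -0.     0.002]
```

View pics/s11z.png

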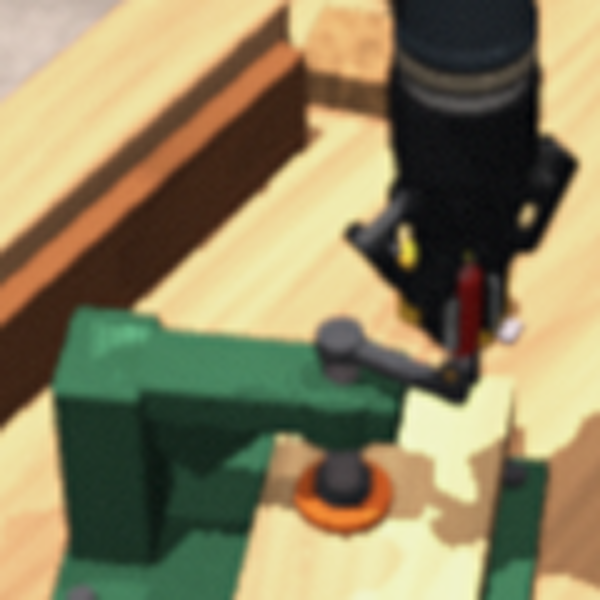

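```bash
python3 -m crank '[{"grip":1,"offset":[-1,-2.5,0],"angular":[0,0,0]},{"grip":1,"offset":[-1.8,-5,0],"angular":[0,0,0]},{"grip":1,"offset":[-2.6,-7.5,0],"angular":[0,0,0]},{"grip":1,"offset":[-3.3,-10.1,0],"angular":[0,0,0]},{"grip":1,"offset":[-3.9,-12.7,0],"angular":[0,0,0]}]'
python3 -c "
from h import *
rep()"
```

```text
t: 16.0
tcp_pos: [0.518, 0.0558, 0.2226]
tool_rot: [0.983, -0.182, -0.001, 0.002]
force: [2.9, -6.2, -7.7]
finger_gap: 0.216
t16.00 phi -193.7 r 75.4 Frad -3.7 Ftan -5.8 Fz -7.7 z 0.2226 gap 0.216 [0.518  0.0558] [ 0.983 -0.182 -0.001  0.002]
```

```bash
python3 -m crank '[{"grip":1,"offset":[-0.5,-2.6,0],"angular":[0,0,0]},{"grip":1,"offset":[-0.9,-5.2,0],"angular":[0,0,0]},{"grip":1,"offset":[-1.2,-7.9,0],"angular":[0,0,0]},{"grip":1,"offset":[-1.5,-10.5,0],"angular":[0,0,0]},{"grip":1,"offset":[-1.6,-13.1,0],"angular":[0,0,0]}]'
python3 -c "
from h import *
rep()"
```

```text
t: 16.5
tcp_pos: [0.5208, 0.0684, 0.2226]
tool_rot: [0.983, -0.182, -0.001, 0.002]
force: [2.6, -6.4, -6.2]
finger_gap: 0.217
t16.50 phi -183.9 r 75.4 Frad -4.4 Ftan -5.4 Fz -6.2 z 0.2226 gap 0.217 [0.5208 0.0684] [ 0.983 -0.182 -0.001  0.002]
```

```bash
python3 -m crank '[{"grip":1,"offset":[0,-2.7,0],"angular":[0,0,0]},{"grip":1,"offset":[0,-5.3,0],"angular":[0,0,0]},{"grip":1,"offset":[0.1,-8,0],"angular":[0,0,0]},{"grip":1,"offset":[0.4,-10.6,0],"angular":[0,0,0]},{"grip":1,"offset":[0.7,-13.2,0],"angular":[0,0,0]}]'
python3 -c "
from h import *
rep()"
```

```text
t: 17.0
tcp_pos: [0.5257, 0.0803, 0.2226]
tool_rot: [0.983, -0.182, -0.002, 0.003]
force: [0.7, -7.8, -5.3]
finger_gap: 0.22
t17.00 phi -174.1 r 75.3 Frad -4.2 Ftan -6.6 Fz -5.3 z 0.2226 gap 0.220 [0.5257 0.0803] [ 0.983 -0.182 -0.002  0.003]
```

```bash
python3 -m crank '[{"grip":1,"offset":[0.4,-2.6,0],"angular":[0,0,0]},{"grip":1,"offset":[0.9,-5.2,0],"angular":[0,0,0]},{"grip":1,"offset":[1.5,-7.8,0],"angular":[0,0,0]},{"grip":1,"offset":[2.2,-10.4,0],"angular":[0,0,0]},{"grip":1,"offset":[3,-12.9,0],"angular":[0,0,0]}]'
python3 -c "
from h import *
rep()"
```

```text
t: 17.5
tcp_pos: [0.5321, 0.0906, 0.2225]
tool_rot: [0.983, -0.182, -0.003, 0.004]
force: [-0.3, -9.5, -3.4]
finger_gap: 0.215
t17.50 phi -164.8 r 75.3 Frad -5.4 Ftan -7.8 Fz -3.4 z 0.2225 gap 0.215 [0.5321 0.0906] [ 0.983 -0.182 -0.003  0.004]
```

```bash
python3 -m crank '[{"grip":1,"offset":[0.9,-2.5,0],"angular":[0,0,0]},{"grip":1,"offset":[1.8,-5,0],"angular":[0,0,0]}]'
python3 -c "
from h import *
rep();P=lambda f:np.array([76*np.cos(np.radians(f)),76*np.sin(np.radians(f))])
for f0 in (202,204,206,208,210,212,214):print(f0,P(f0+1)-P(f0),P(f0+2)-P(f0),P(f0+4)-P(f0))"
```

```text
t: 17.7
tcp_pos: [0.5351, 0.0944, 0.2225]
tool_rot: [0.983, -0.182, -0.003, 0.004]
force: [-1.6, -11.2, -2.2]
finger_gap: 0.218
t17.70 phi -161.1 r 75.3 Frad -6.0 Ftan -9.6 Fz -2.2 z 0.2225 gap 0.218 [0.5351 0.0944] [ 0.983 -0.182 -0.003  0.004]
202 [ 0.50760408 -1.22546467] [ 1.03651817 -2.44188377] [ 2.15762543 -4.84610606]
204 [ 0.55006297 -1.20700302] [ 1.12110726 -2.40422228] [ 2.32543772 -4.7678539 ]
206 [ 0.59185168 -1.18707082] [ 1.20433046 -2.36363162] [ 2.49041683 -4.68379284]
208 [ 0.63291931 -1.16569237] [ 1.28608637 -2.32016123] [ 2.65236175 -4.59402531]
210 [ 0.67321583 -1.14289369] [ 1.36627538 -2.27386408] [ 2.81107517 -4.49866066]
212 [ 0.71269214 -1.11870258] [ 1.44479979 -2.22479658] [ 2.96636374 -4.39781509]
214 [ 0.75130015 -1.0931485 ] [ 1.52156394 -2.17301851] [ 3.11803824 -4.29161146]
```

```bash
python3 -m crank '[{"grip":1,"offset":[1,-2.4,0],"angular":[0,0,0]}]'
python3 -c "
from h import *
rep()"
```

```text
t: 17.8
tcp_pos: [0.5367, 0.0962, 0.2225]
tool_rot: [0.983, -0.182, -0.004, 0.004]
force: [-2.2, -11.3, -1.6]
finger_gap: 0.219
t17.80 phi -159.3 r 75.3 Frad -5.8 Ftan -9.9 Fz -1.6 z 0.2225 gap 0.219 [0.5367 0.0962] [ 0.983 -0.182 -0.004  0.004]
```

```bash
python3 -m crank '[{"grip":1,"offset":[1.1,-2.4,0],"angular":[0,0,0]}]'
python3 -c "
from h import *
rep()"
```

```text
t: 17.9
tcp_pos: [0.5383, 0.098, 0.2225]
tool_rot: [0.983, -0.182, -0.004, 0.004]
force: [-2.3, -10.9, -2.1]
finger_gap: 0.214
t17.90 phi -157.5 r 75.2 Frad -5.9 Ftan -9.5 Fz -2.1 z 0.2225 gap 0.214 [0.5383 0.098 ] [ 0.983 -0.182 -0.004  0.004]
```

```bash
python3 -m crank '[{"grip":1,"offset":[0.6,-1.2,0],"angular":[0,0,0]}]'
python3 -c "
from h import *
rep()"
python3 -m crank '[{"grip":1,"offset":[0,0,0],"angular":[0,0,0]}]'
python3 -c "
from h import *
rep()"
python3 -m crank '[{"grip":1,"offset":[0,0,0],"angular":[0,0,0]}]'
python3 -c "
from h import *
rep()"
```

```text
t: 18.0
tcp_pos: [0.5392, 0.0988, 0.2225]
tool_rot: [0.983, -0.182, -0.004, 0.004]
force: [-3.0, -11.5, -1.2]
finger_gap: 0.222
t18.00 phi -156.5 r 75.2 Frad -6.0 Ftan -10.3 Fz -1.2 z 0.2225 gap 0.222 [0.5392 0.0988] [ 0.983 -0.182 -0.004  0.004]
t: 18.1
tcp_pos: [0.5393, 0.0989, 0.2225]
tool_rot: [0.983, -0.182, -0.004, 0.004]
force: [-1.6, -10.4, -1.6]
finger_gap: 0.218
t18.10 phi -156.4 r 75.2 Frad -6.2 Ftan -8.6 Fz -1.6 z 0.2225 gap 0.218 [0.5393 0.0989] [ 0.983 -0.182 -0.004  0.004]
t: 18.2
tcp_pos: [0.5393, 0.099, 0.2225]
tool_rot: [0.983, -0.182, -0.004, 0.004]
force: [-2.3, -10.4, -1.9]
finger_gap: 0.22
t18.20 phi -156.4 r 75.2 Frad -5.7 Ftan -9.0 Fz -1.9 z 0.2225 gap 0.220 [0.5393 0.099 ] [ 0.983 -0.182 -0.004  0.004]
```

```bash
python3 -m crank '[{"grip":1,"offset":[-0.5,1.2,0],"angular":[0,0,0]},{"grip":1,"offset":[-1.2,2.8,0],"angular":[0,0,0]},{"grip":1,"offset":[-1.2,2.8,0],"angular":[0,0,0]}]'
python3 -c "
from h import *
rep()"
```

```text
t: 18.5
tcp_pos: [0.5391, 0.0987, 0.2226]
tool_rot: [0.983, -0.183, -0.002, 0.001]
force: [1.7, -6.1, -5.2]
finger_gap: 0.22
t18.50 phi -156.6 r 75.2 Frad -5.5 Ftan -3.1 Fz -5.2 z 0.2226 gap 0.220 [0.5391 0.0987] [ 0.983 -0.183 -0.002  0.001]
```

```bash
python3 -m crank '[{"grip":0.7,"offset":[0,0,0],"angular":[0,0,0]},{"grip":0.6,"offset":[0,0,0],"angular":[0,0,0]},{"grip":0.5,"offset":[0,0,0],"angular":[0,0,0]},{"grip":0.4,"offset":[0,0,0],"angular":[0,0,0]},{"grip":0.4,"offset":[0,0,0],"angular":[0,0,0]}]'
python3 -c "
from h import *
rep()
s=snap('wrist','w12')"
```

```text
t: 19.0
tcp_pos: [0.5393, 0.101, 0.2234]
tool_rot: [0.983, -0.183, -0.002, -0.0]
force: [-0.2, 0.4, 0.2]
finger_gap: 0.602
t19.00 phi -155.3 r 76.6 Frad 0.4 Ftan 0.1 Fz 0.2 z 0.2234 gap 0.602 [0.5393 0.101 ] [ 0.983 -0.183 -0.002 -0.   ]
```

View pics/w12.png

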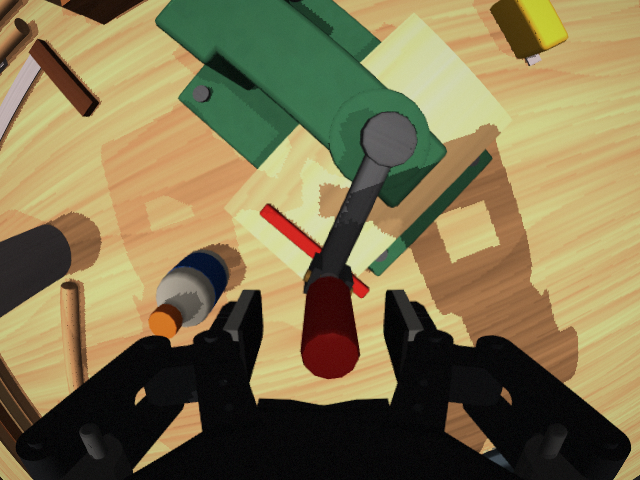

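```bash
python3 -m crank '[{"grip":0.4,"offset":[0,0,-10],"angular":[0,0,0]},{"grip":0.4,"offset":[0,0,-30],"angular":[0,0,0]},{"grip":0.4,"offset":[0,0,-60],"angular":[0,0,0]},{"grip":0.4,"offset":[0,0,-95],"angular":[0,0,0]},{"grip":0.4,"offset":[-30,0,-120],"angular":[0,0,0]},{"grip":0.4,"offset":[-60,0,-130],"angular":[0,0,0]},{"grip":0.4,"offset":[-80,0,-130],"angular":[0,0,0]},{"grip":0.4,"offset":[-80,0,-130],"angular":[0,0,0]}]'
python3 -c "
from h import *
rep()
W=snap('wrist','w13');S=snap('side','s13');snap('top','t13')
a=cv2.imread('pics/s13.png')[170:330,225:345];cv2.imwrite('pics/s13z.png',cv2.resize(a,None,fx=4,fy=4,interpolation=cv2.INTER_CUBIC)[:600])
u=np.radians(np.degrees(np.arctan2(-.359,.9335))-203.5);P=np.r_[AX+.075*np.array([np.cos(u),np.sin(u)]),.2]
for L in(0,.064):
  K=W['intrinsics'];c=W['R']@(P+[0,0,L])+W['t'];r=np.arctan2(np.hypot(*c[:2]),c[2]);print('w',K[:2,2]+K[0,0]*r*c[:2]/np.hypot(*c[:2]),'sz',(proj(S,P+[0,0,L])-[225,170])*4+2)
"
```

```text
t: 19.85
tcp_pos: [0.4628, 0.1301, 0.3549]
tool_rot: [0.983, -0.182, -0.001, -0.001]
force: [1.5, -0.5, 0.3]
finger_gap: 0.602
t19.85 phi -168.1 r 154.8 Frad -1.5 Ftan 0.3 Fz 0.3 z 0.3549 gap 0.602 [0.4628 0.1301] [ 0.983 -0.182 -0.001 -0.001]
w [325.55521583 121.51730605] sz [294.90055316 331.68911974]
w [326.28084294 116.53517002] sz [293.99655704 259.3255618 ]
```

View pics/w13.png

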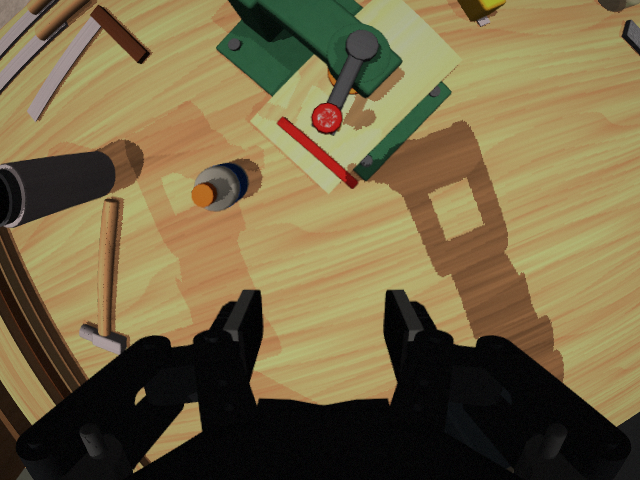

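View pics/s13z.png

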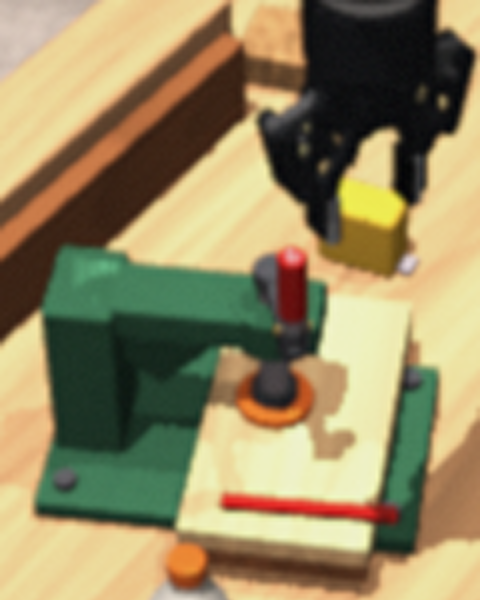

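View pics/t13.png

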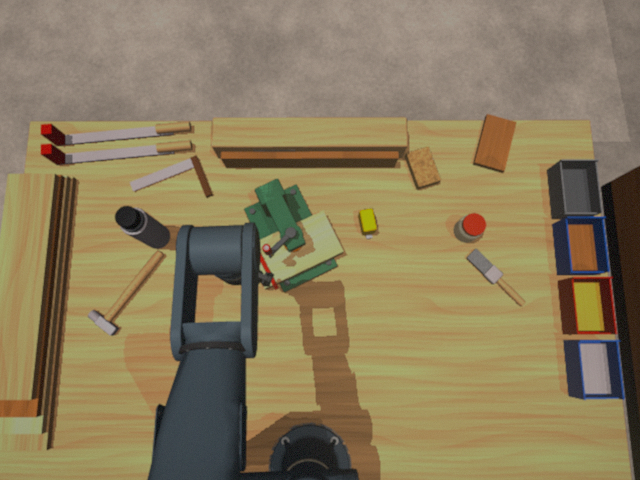

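```bash
python3 -c "
from station import manip
print(manip.sign_off())"
```

```text
the job is handed in; nothing more can be done
None
```

I swung the red handle up to its stop and wound the crank about 203° clockwise. The panel is now clamped at an estimated 62–67 N. I let go, backed clear and handed in at about 20 s.

- **Handle:** The first pinch slipped and left the handle near 80°. I tilted the gripper to push it the rest of the way, until the force rose and the handle stopped moving. After release, its end is within about 2 pixels of where an upright handle should appear in the wrist and zoomed side views.
- **Clamping force:** The push while turning rose from about 6.0 N free to 10.3 N at the end, which gives about 67 N. The angle turned since the felt touch, at about 185°, gives about 62 N. Single force readings scattered by about ±0.6 N (about ±9 N of clamping), so the force is an estimate from both, not a direct measurement. The highest estimate at any point was about 67 N, well below 120 N.
- **Scene:** After I let go, the tool felt no contact force. By eye in the last pictures, the pad is on the panel, and the panel, pencil, glue, tape measure and other things look unmoved.

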